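# Hook the tension spring of the belt drive onto its anchor post

## Task

The tension spring of the small belt drive has come off: take the spring puller (square handle, wide round collar) out of the tool stand, stretch the spring with it and hook the big eye of the spring's end plate over the anchor post, so that the plate sits caught under the post's head when you let go. Then stand the puller upright in its hole in the tool stand again; leave the round-handled driver in the stand alone.

Things in the scene. Friction and masses are not known exactly. Their poses are not given: they have to be found in the camera images.
- drive_unit: fixed belt drive on a grey base plate, 255 x 90 mm, 8 mm thick. Origin on the bench surface. +x is the direction of pull: from the aluminium upright (89 mm high, at x = -109 mm, small black motor behind it) along the spring to the post and the plate's free end (x = +105 mm). The spring (steel, 18 mm coil on a guide rod) pivots at x = -95 mm, 66 mm above the bench, and points level along +x.
- post_head (a point): top of the steel anchor post that stands on the base plate (x = +24 mm of the drive unit). Mushroom head 16 mm across, 9 mm high (tapering to 6 mm at the top, top 61 mm above the bench, underside of the head 52 mm above the bench), on a neck 7 mm across.
- spring_end (a joint): stretch of the spring in m: 0 = slack, at most 0.045; 0.15 N/mm after 2.3 N preload. The anchor eye is centred on the post at 0.030 (passes the head from 0.024 to 0.036); hooked and let go it reads about 0.020. The spring also swings down about its pivot (not sideways): pressing the plate down 25 mm at the pull eye brings it under the head; about 2 N, springs back up.
- pull_eye (a point): centre of the pull eye, the outer of two rectangular openings in the flat steel end plate of the spring (79 x 34 mm, 4 mm thick, level, 66 mm above the bench; +x is the pull direction as for the drive unit). 22 mm square inside; its outer wall is 11 mm from here toward +x.
- anchor_eye (a point): centre of the anchor eye, the inner opening of the same plate, on the spring's side, 44 mm from the pull eye's centre; inside 30 mm long along x, 26 mm wide.
- web_edge (a point): middle of the edge between the anchor eye and the solid 18 mm web that parts the two eyes (15 mm toward +x from the anchor eye's centre, mid-thickness). This edge bears on the post's neck, under the head, when the spring is hooked.
- puller_grip (a point): centre of the spring puller's square black handle, 22 x 22 mm, 60 mm long, sides along x and y, z up. Below it a stem, a round collar 32 mm across (underside 54 mm below this point) and a steel pin 8 mm thick, 20 mm long (tip 74 mm below). The pin goes down into the pull eye; the collar, wider than the eye, presses the plate down. 90 g. In the stand this point is 94 mm above the bench.
- puller_pin (a point): middle of the puller's pin, 10 mm above its tip, 64 mm below the handle's centre.
- driver_grip (a point): centre of the handle of the other tool in the stand: a driver with a round black handle 26 mm across, no collar. It stays where it is.
- tool_stand_hole0 (a point): mouth of one of the two holes of the tool stand (fixed grey block 60 x 150 mm, 40 mm high); 19 mm wide, 23 mm at the top, 40 mm deep. The puller's pin hangs in a hole with its collar resting on the block's top. Either hole may be the puller's.
- tool_stand_hole1 (a point): mouth of the other hole of the tool stand, 84 mm from the first; the same size.
There are look-alikes about, which are no part of the job. What is shaped like the part that bears puller_grip but red is not meant.

How it is judged:
By the outcome, as a careful person would: the job done as asked, in the order asked, and still so for the second after the job is handed in, with the robot touching nothing.
It also fails if it takes over 48 s, if anything falls off the work surface, if the arm or the gripper's body presses on something with over 40 N, if the wrist force passes 120 N, or if a joint passes its speed limit or range.

## Robot

A 7-joint arm with a two-finger parallel gripper is mounted at the origin on a cart in front of the work surface, level with it; the furniture and walls round the work are solid. World frame = base frame: x ahead of the robot, y to its left, z up, the work surface at z = 0. Lengths are in m, angles in rad, forces in N, time in s.
With the tool pointing down it reaches from about 0.425 to 0.925 m from the base axis. Payload 6.8 kg.
Tool frame: the origin (TCP) lies at the very end of the fingers, on their centre line; the grasp point (between the pads) lies r.grasp_offset behind it (r.grasp_offset is the distance from the TCP to the grasp point, in m); z points along the fingers, y is the direction in which the jaws open and shut (so a half turn about z gives the same grasp; the last joint's range is limited). The gripper opens to 85 mm and grips with 20 to 120 N. Pads are 22 mm wide; open, the fingers measure 114 mm over their backs; the gripper's body (76 mm by 85 mm) begins 54 mm behind the grasp point. The pads swing forward as they close: fully open they stand 13 mm farther back than shut.
Start: joints at [1.147, 0.477, 0.022, 1.555, -0.011, 1.109, -0.083], TCP at [0.21, -0.642, 0.231] pointing down, gripper open.
Joint ranges: [-2.96, 2.96], [-0.34, 2.1], [-1.41, 1.46], [0.24, 2.44], [-1.37, 4.51], [0.17, 1.92], [-2.96, 2.96]. Speed limits (rad/s): [2.39, 2.39, 3.14, 3.14, 3.14, 3.14, 3.14].

## Interface

Orientations are given as a rotation vector (axis times angle).
In Python, from bench import r gives the robot as it stands.
- The arm moves only by the shell command python3 -m jog 'ROWS' [FORCE]. ROWS is JSON, one flat list of numbers, 7 for each row, row after row: the turn, a rotation vector about the tool's x, y, z normalised to -1 to 1, where 1 is 180 degrees, then the shift along the tool's x, y, z normalised to -1 to 1, where 1 is 200 mm, then the opening, from 0 (shut) to 1 (fully open). In form: [wx, wy, wz, x, y, z, hand, wx, wy, wz, x, y, z, hand, ...]. A call has 1 to 12 rows; each row is the pose to reach, as a shift and turn from the pose measured when the call began, along the tool's axes at that moment, turning the shorter way round; what a row does not reach only later rows make up. A row lasts 1/10 s, in which the tool goes at most 50 mm and 8.59 degrees, less where a joint would pass 70% of its speed; a pose out of reach is approached as far as the arm can. A call with a number of a shift or a turn outside -1 to 1 is refused whole. A call with a gripper value outside its range is refused whole. The fingers move at their own pace and stop on an object; FORCE is the grip in N (left out, the last holds). Time passes only in rows, so rows that repeat a pose let the fingers close. It gives the time, the measured TCP pose, the force and the opening at its end, in the units of the state.
- r.get_obs(): the state, without advancing time (a new reading comes with each control period).
- r.grab_frame(name): name is "scene" or "top" or "wrist"; returns the picture (384x512x3 uint8, red, green, blue); there is no depth.
- r.calibration(name): a dict with "K" (3x3 intrinsics, pixels), "dist_coeffs" ([k1, k2, p1, p2, k3] as OpenCV has them; the pictures are not rectified), "origin" and "rotation" of the camera in the world; the wrist camera has in their place "T_tool_cam" (4x4, takes a point from camera to tool coordinates, whose origin is the TCP and whose axes are the flange's). Camera axes: x right, y up, looking along -z (the intrinsics and any distortion apply to the point x, -y, -z); pixel columns grow to the right and rows downward; lengths in m; the calibration is good to about 2 mm. A picture is of the moment at which its call begins: read the wrist's pose just before it. calibration takes no time and is no camera call.
- r.hand_in(): hands the job in, once; it reports no verdict.
The state is a dict: "clock": time; "joints": joint angles; "qvel": joint speeds; "tau": joint torques, N m; "tcp_pos": TCP position; "orientation": TCP orientation; "contact_force": force on the tool from outside, world axes, zero at the start; "moment": the same for the moment, N m; "grip_width": finger opening in m.
Only numpy, scipy, OpenCV 4.12 (cv2) and the standard library are available. Lean on these libraries where they do the work, as an engineer would, in place of code of your own. Each camera call takes 0.05 s, during which the arm holds its last target.

## Working session

There is one attempt and no reset: what is moved stays moved. The work goes in short steps, Python scripts to look and compute and a shell command to move; the robot and the scene stay as the last step left them, time stands still between calls to the robot, and variables do not carry over. Pictures are saved under pics/ and viewed, and the job is handed in when it is done.

```bash
ls; mkdir -p pics
python3 - <<'E'
from bench import r
import cv2
print(r.get_obs(), r.grasp_offset)
for n in("scene","top","wrist"):
    c=r.calibration(n); print(n,c)
    cv2.imwrite(f"pics/{n}0.png",cv2.cvtColor(r.grab_frame(n),cv2.COLOR_RGB2BGR))
E
```

```text
pics
{'clock': 0.0, 'joints': array([ 1.14688463,  0.47780989,  0.02232401,  1.55643774, -0.01151707,
        1.10928575, -0.08308618]), 'qvel': array([-0.00096891, -0.00049275,  0.00034807,  0.00127137,  0.0018572 ,
       -0.00253943,  0.00140583]), 'tau': array([ 1.73979224e-04, -5.96462703e+01,  1.60772167e+00, -2.81199324e+01,
        1.24388631e-02,  9.29618545e-03, -5.58718170e-06]), 'tcp_pos': array([ 0.20946684, -0.64106376,  0.23032462]), 'orientation': array([-3.10074957e+00, -4.93803629e-01,  6.21143615e-04]), 'contact_force': array([-0.25965553, -0.04139818, -1.00604634]), 'moment': array([0.0117225 , 0.02079468, 0.00207959]), 'grip_width': 0.08544427401102514} 0.0187
scene {'K': array([[471.27042019,   0.        , 256.45001732],
       [  0.        , 471.27042019, 193.41387054],
       [  0.        ,   0.        ,   1.        ]]), 'dist_coeffs': array([-0.07512775,  0.        ,  0.        ,  0.        ,  0.        ]), 'origin': array([-0.14293522,  0.49198278,  0.735226  ]), 'rotation': array([ 0.49290653, -1.00376456, -2.07423443])}
top {'K': array([[486.12920227,   0.
[... 247 characters left out ...]
 -0.0562315 ,  1.07055331]), 'rotation': array([ 0.1645338 , -0.16207618, -1.57160837])}
wrist {'K': array([[301.63118516,   0.        , 248.35919435],
       [  0.        , 301.63118516, 190.15673017],
       [  0.        ,   0.        ,   1.        ]]), 'dist_coeffs': array([-0.04505608,  0.        ,  0.        ,  0.        ,  0.        ]), 'T_tool_cam': array([[-1.03860910e-03,  9.51032642e-01,  3.09088718e-01,
         7.87004368e-02],
       [ 9.99999399e-01,  8.78919956e-04,  6.55885813e-04,
        -1.26044752e-03],
       [ 3.52104574e-04,  3.09089214e-01, -9.51032983e-01,
        -1.42879040e-01],
       [ 0.00000000e+00,  0.00000000e+00,  0.00000000e+00,
         1.00000000e+00]])}
```

View pics/scene0.png

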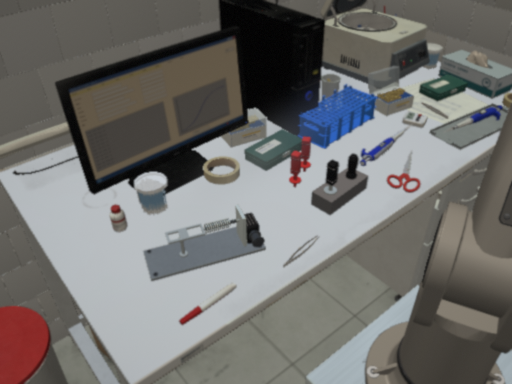

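View pics/top0.png

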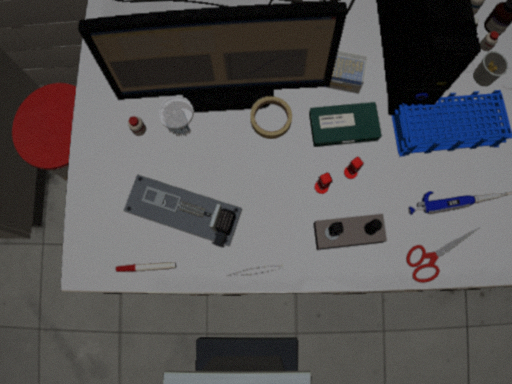

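View pics/wrist0.png

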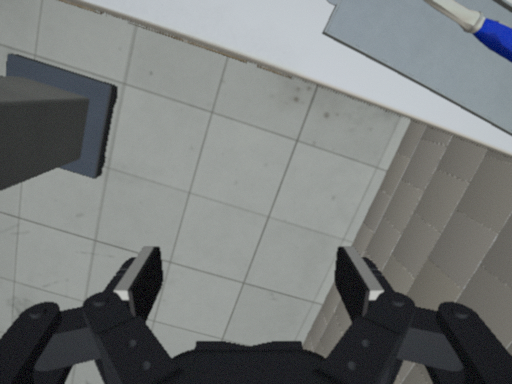

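Top view: puller (wide collar) at about (335,228), driver at (374,226), and the drive at (183,208) with its post end toward image left. I'll zoom in for the details.

Run:
```python
import cv2,numpy as np
t=cv2.imread('pics/top0.png'); s=cv2.imread('pics/scene0.png')
def z(im,x,y,w,h,k): return cv2.resize(im[y:y+h,x:x+w],None,fx=k,fy=k,interpolation=cv2.INTER_CUBIC)
cv2.imwrite('pics/z1.png',z(t,115,165,135,90,5.9))
cv2.imwrite('pics/z2.png',z(s,140,195,135,90,5.9))
cv2.imwrite('pics/z3.png',np.hstack([z(t,305,205,90,50,4.4),z(s,300,145,90,70,4.4)[:220]]))
```

```text
(no output)
```

View pics/z1.png

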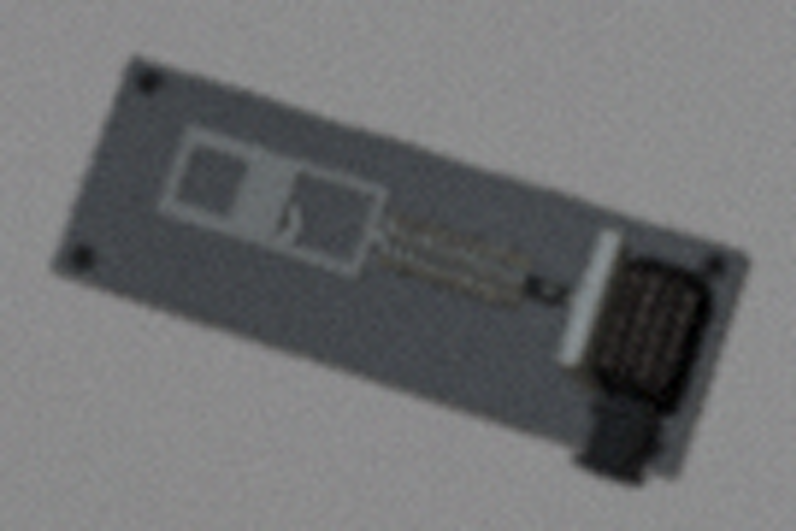

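View pics/z2.png

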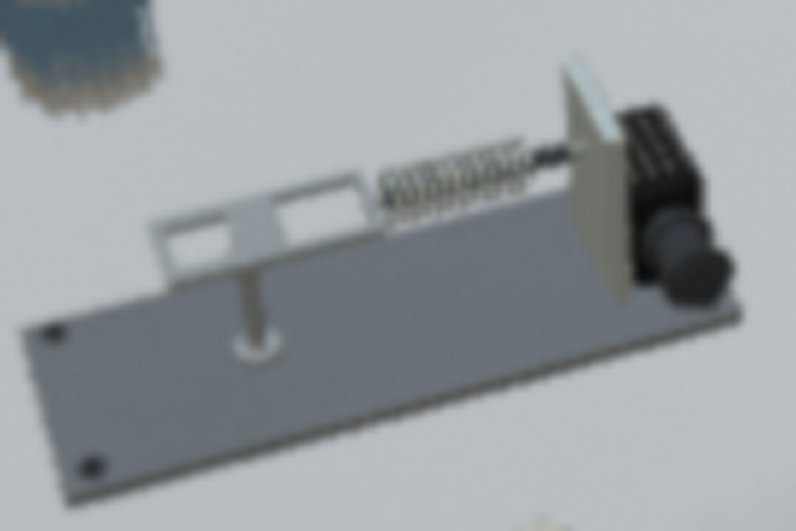

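View pics/z3.png

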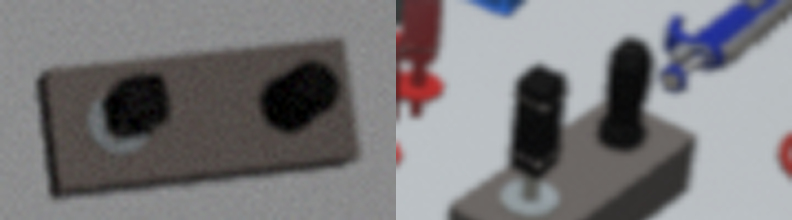

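```bash
cat > h.py <<'E'
import cv2,numpy as np
from scipy.spatial.transform import Rotation as R
from bench import r
def ray(name,uv,obs=None):
    c=r.calibration(name)
    p=cv2.undistortPoints(np.array([[uv]],float),c['K'],c['dist_coeffs'])[0,0]
    d=np.array([p[0],-p[1],-1.])
    if name=='wrist':
        T=np.array(c['T_tool_cam']); o=obs or r.get_obs(); A=R.from_rotvec(o['orientation']).as_matrix()
        return A@T[:3,3]+o['tcp_pos'], A@(T[:3,:3]@d)
    return np.array(c['origin']), R.from_rotvec(c['rotation']).as_matrix()@d
def plane(ry,z): o,d=ry; return o+d*(z-o[2])/d[2]
def tri(*rs):
    A=np.zeros((3,3));b=np.zeros(3)
    for o,d in rs:
        d=d/np.linalg.norm(d);P=np.eye(3)-np.outer(d,d);A+=P;b+=P@o
    x=np.linalg.solve(A,b)
    e=max(np.linalg.norm(np.cross(x-o,d/np.linalg.norm(d))) for o,d in rs)
    return x,e
def uz(x0,y0,k,u,v): return (x0+(u+.5)/k-.5,y0+(v+.5)/k-.5)
def save(name,fn):
    o=r.get_obs(); im=r.grab_frame(name); cv2.imwrite('pics/'+fn,cv2.cvtColor(im,cv2.COLOR_RGB2BGR)); np.save('pics/'+fn+'.npy',np.r_[o['tcp_pos'],o['orientation']]); return o
E
python3 - <<'E'
from h import *
np.set_printoptions(precision=4,suppress=True)
t=lambda u,v:ray('top',uz(115,165,5.9,u,v)); s=lambda u,v:ray('scene',uz(140,195,5.9,u,v))
for n,a,b in [('outfar',(190,127),(150,222)),('outnear',(162,210),(170,290)),('infar',(386,187),(362,172)),('innear',(358,273),(385,234)),
 ('pe1',(193,147),(163,235)),('pe2',(250,160),(228,215)),('pe3',(233,218),(235,253)),('pe4',(178,203),(175,270)),('basefar',(137,57),(25,330)),('basenear',(55,268),(68,500))]:
    print(n,*tri(t(*a),s(*b)))
t=lambda u,v:ray('top',uz(305,205,4.4,u,v)); s=lambda u,v:ray('scene',uz(300,145,4.4,u,v))
print('collar',*tri(t(125,122),s(132,196)), plane(t(125,122),.044),plane(s(132,196),.044))
print('top',*tri(t(138,102),s(149,75)), plane(t(138,102),.124),plane(s(149,75),.124))
for p in [(47,75),(343,40),(357,160),(55,190)]: print('st',plane(t(*p),.04))
for p in [(138,102),(298,97)]: print(plane(t(*p),.094))
E
```

```text
outfar [0.5437 0.1886 0.0695] 0.0005723502585673787
outnear [0.514  0.1988 0.0645] 0.0005597248507782461
infar [0.5205 0.1153 0.0675] 0.0006843283522492469
innear [0.4901 0.1256 0.0645] 8.951934596950766e-05
pe1 [0.5367 0.1876 0.0676] 0.0006183078645987682
pe2 [0.5308 0.1654 0.0685] 0.00039866556620300926
pe3 [0.511  0.1725 0.068 ] 0.001637466958404215
pe4 [0.5168 0.1931 0.0681] 0.0018727042013192616
basefar [0.5864 0.2264 0.0069] 0.0009303733027049762
basenear [0.5036 0.2552 0.0054] 0.0008134435017407397
collar [ 0.4465 -0.2078  0.0433] 0.001949004591681127 [ 0.4449 -0.209   0.044 ] [ 0.4474 -0.2059  0.044 ]
top [ 0.4426 -0.203   0.1276] 0.0005400080993856714 [ 0.4435 -0.2032  0.124 ] [ 0.4457 -0.2075  0.124 ]
st [ 0.4689 -0.172   0.04  ]
st [ 0.4848 -0.32    0.04  ]
st [ 0.4251 -0.3239  0.04  ]
st [ 0.4126 -0.1744  0.04  ]
[ 0.4477 -0.2079  0.094 ]
[ 0.4491 -0.2833  0.094 ]
```

```bash
python3 -m jog '[0,0,0,0.8,-0.8,0,0.8, 0,0,0,0.8,-0.8,0,0.8, 0,0,0,0.8,-0.8,0,0.8, 0,0,0,0.8,-0.8,0,0.8, 0,0,0,0.8,-0.8,0,0.8, 0,0,0,0.8,-0.8,0,0.8]'; python3 -m jog '[0,0,0,0.8,-0.8,0,0.8, 0,0,0,0.8,-0.8,0,0.8, 0,0,0,0.8,-0.8,0,0.8, 0,0,0,0.8,-0.8,0,0.8, 0,0,0,0.8,-0.8,0,0.8, 0,0,0,0.8,-0.8,0,0.8, 0,0,0,0.8,-0.8,0,0.8]'; python3 -c "
from h import *
print(save('wrist','w1.png'))"
```

```text
clock: 0.75
tcp_pos: [0.3146, -0.4351, 0.2307]
orientation: [-3.098, -0.505, -0.001]
contact_force: [0.7, -0.2, -0.5]
grip_width: 0.0682
clock: 1.45
tcp_pos: [0.4156, -0.2332, 0.2313]
orientation: [-3.098, -0.506, -0.001]
contact_force: [0.4, -0.4, -0.3]
grip_width: 0.0683
{'clock': 1.45, 'joints': array([ 0.58195169,  0.16204975, -0.22164813,  2.00155827,  0.03961763,
        0.98332589, -0.90613721]), 'qvel': array([ 0.02414134,  0.00121663,  0.03023512,  0.0015051 ,  0.00155154,
        0.00011572, -0.00028568]), 'tau': array([-1.62982564e+00, -3.73073816e+01, -1.88682519e+00, -2.61932480e+01,
       -1.68627240e-01, -2.06224417e-02, -7.06484914e-02]), 'tcp_pos': array([ 0.41557293, -0.23315987,  0.23134337]), 'orientation': array([-3.09790064e+00, -5.05576989e-01, -5.01084801e-04]), 'contact_force': array([ 0.42582321, -0.37379643, -0.25334737]), 'moment': array([-0.03708222,  0.05865229, -0.00063323]), 'grip_width': 0.06825973912576774}
```

View pics/w1.png

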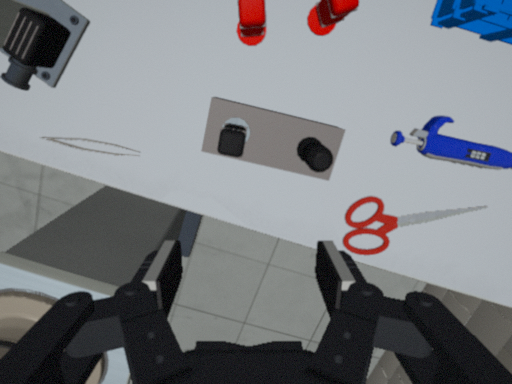

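```bash
python3 -c "
import cv2
t=cv2.imread('pics/w1.png');cv2.imwrite('pics/w1z.png',cv2.resize(t[90:190,195:355],None,fx=5,fy=5,interpolation=cv2.INTER_CUBIC))"
```

```text
(no output)
```

View pics/w1z.png

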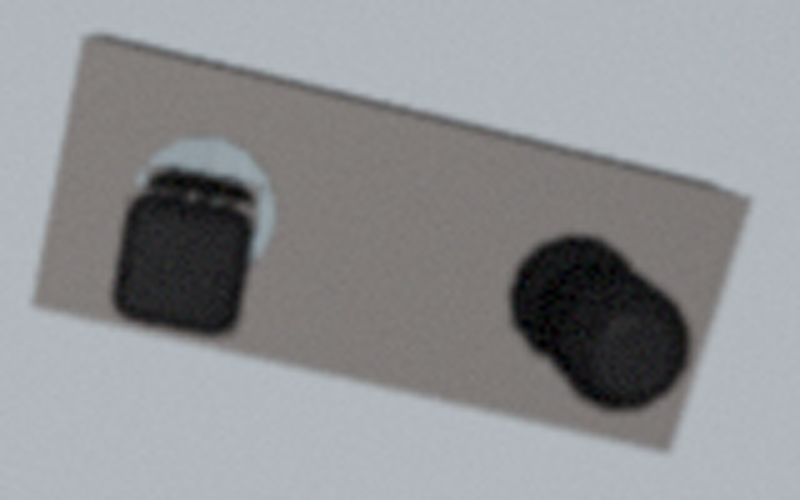

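Run:
```python
from h import *
np.set_printoptions(precision=4,suppress=True)
o=r.get_obs()
w=lambda u,v:ray('wrist',uz(195,90,5,u,v),o)
t=lambda u,v:ray('top',uz(305,205,4.4,u,v)); s=lambda u,v:ray('scene',uz(300,145,4.4,u,v))
print(tri(w(182,265),t(138,102),s(149,75)),tri(w(182,265),t(138,102)),plane(w(182,265),.124))
print(tri(w(206,205),t(125,122),s(132,196)),plane(w(206,205),.044))
for p in [(90,35),(750,200),(670,450),(35,303)]: print(plane(w(*p),.04))
q=[plane(w(*p),.124) for p in [(135,195),(247,208),(117,312),(232,330)]]
print(q, np.mean(q,0)); 
for a,b in [(0,1),(2,3),(0,2),(1,3)]:
  d=q[b]-q[a]; print(np.degrees(np.arctan2(d[1],d[0])),np.linalg.norm(d))
print(R.from_rotvec(o['orientation']).as_matrix())
```

```text
(array([ 0.4451, -0.2054,  0.1241]), np.float64(0.0026364084213267537)) (array([ 0.4451, -0.2058,  0.1109]), np.float64(0.0005961208300602203)) [ 0.447  -0.2064  0.124 ]
(array([ 0.4468, -0.2075,  0.0432]), np.float64(0.0023958457581827112)) [ 0.4475 -0.2069  0.044 ]
[ 0.4735 -0.1725  0.04  ]
[ 0.486  -0.3199  0.04  ]
[ 0.4276 -0.3254  0.04  ]
[ 0.4143 -0.1771  0.04  ]
[array([ 0.4556, -0.1957,  0.124 ]), array([ 0.4593, -0.2138,  0.124 ]), array([ 0.436 , -0.1984,  0.124 ]), array([ 0.4392, -0.2177,  0.124 ])] [ 0.4475 -0.2064  0.124 ]
-78.24869808518234 0.018479149770725022
-80.68438885475732 0.019517316340790607
-171.95380794666968 0.01972531384790975
-168.95849839669447 0.020515106693433306
[[ 0.9488  0.3159 -0.0003]
 [ 0.3159 -0.9488  0.0027]
 [ 0.0006 -0.0026 -1.    ]]
```

```bash
python3 -m jog '[0,0,0.047,0.191,-0.077,0.2,0.6, 0,0,0.047,0.191,-0.077,0.4,0.6, 0,0,0.047,0.191,-0.077,0.4,0.6, 0,0,0.047,0.191,-0.077,0.4,0.6]' 60; python3 -c "
from h import *
o=save('wrist','w2.png');print(o['tcp_pos']);print(R.from_rotvec(o['orientation']).as_matrix())"
```

```text
clock: 1.9
tcp_pos: [0.4453, -0.2087, 0.1511]
orientation: [-3.127, -0.269, 0.004]
contact_force: [-0.2, -0.1, 0.2]
grip_width: 0.0514
[ 0.44526241 -0.20870287  0.1511201 ]
[[ 0.98528407  0.17090286 -0.00274093]
 [ 0.17091069 -0.98528215  0.00293676]
 [-0.00219868 -0.003362   -0.99999193]]
```

View pics/w2.png

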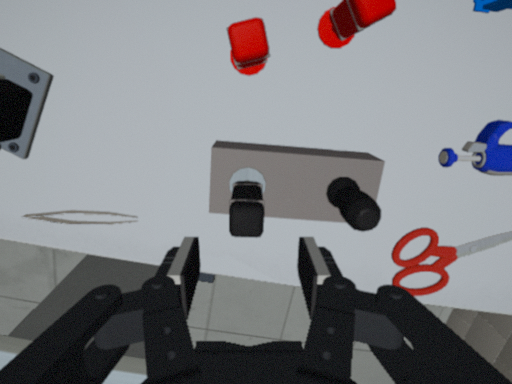

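Run:
```python
from h import *
o=r.get_obs(); im=cv2.imread('pics/w2.png')
p=plane(ray('wrist',(247,220),o),.124); A=R.from_rotvec(o['orientation']).as_matrix()
print(p, A.T@(p-o['tcp_pos']), A.T@(np.array([.447,-.2065,.0755])-o['tcp_pos']))
cv2.imwrite('pics/w2z.png',cv2.resize(im[135:245,205:395],None,fx=4,fy=4,interpolation=cv2.INTER_CUBIC))
```

```text
[ 0.44932321 -0.20627726  0.124     ] [ 0.00349587 -0.00214727  0.02836746] [ 0.00115066 -0.00223678  0.07686683]
```

View pics/w2z.png

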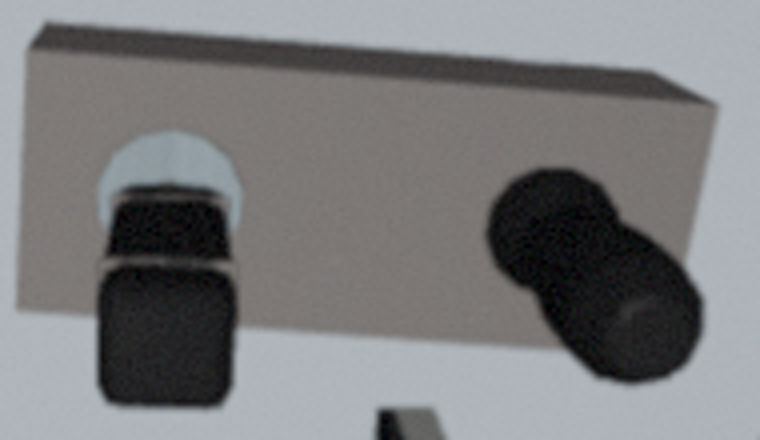

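```bash
python3 -m jog '[0,0,0,0.012,-0.011,0.19,0.6, 0,0,0,0.012,-0.011,0.378,0.6, 0,0,0,0.012,-0.011,0.378,0.6, 0,0,0,0.012,-0.011,0.378,0.6, 0,0,0,0.012,-0.011,0.378,0.0, 0,0,0,0.012,-0.011,0.378,0, 0,0,0,0.012,-0.011,0.378,0, 0,0,0,0.012,-0.011,0.378,0, 0,0,0,0.012,-0.011,0.378,0]' 80; python3 -c "
from h import *
o=save('wrist','w3.png');print(o['tcp_pos'],o['moment']);print(R.from_rotvec(o['orientation']).as_matrix())"
```

```text
clock: 2.85
tcp_pos: [0.4498, -0.2071, 0.079]
orientation: [3.13, 0.269, 0.006]
contact_force: [-1.1, 0.8, 8.9]
grip_width: 0.0207
[ 0.44975892 -0.20714934  0.0789668 ] [-0.11133977  0.40060321  0.01480159]
[[ 9.85358746e-01  1.70457500e-01  3.51870709e-03]
 [ 1.70458541e-01 -9.85364849e-01  4.34699216e-06]
 [ 3.46795126e-03  5.95510329e-04 -9.99993809e-01]]
```

View pics/w3.png

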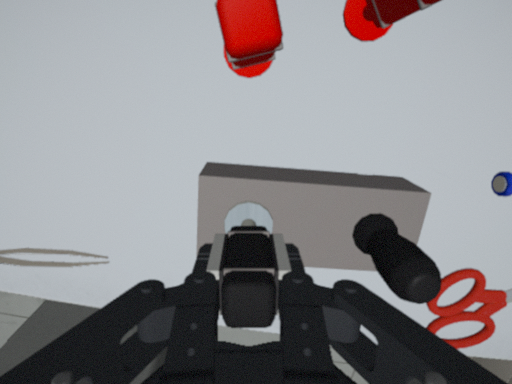

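```bash
python3 -m jog '[0,0,0,0,0,-0.2,0, 0,0,0,0,0,-0.45,0, 0,0,0,0,0,-0.6,0, 0,0,0.04,0.1,-0.25,-0.6,0, 0,0,0.08,0.2,-0.5,-0.6,0, 0,0,0.12,0.3,-0.75,-0.6,0, 0,0,0.158,0.35,-0.95,-0.6,0, 0,0,0.158,0.35,-0.95,-0.6,0, 0,0,0.158,0.35,-0.95,-0.6,0]'; python3 -c "
from h import *
o=save('wrist','w4.png');print(o['tcp_pos'],o['moment']);print(R.from_rotvec(o['orientation']).as_matrix());save('scene','s4.png')"
```

```text
clock: 3.8
tcp_pos: [0.4864, -0.0043, 0.2002]
orientation: [-3.1, 0.499, -0.008]
contact_force: [0.5, 0.4, -0.7]
grip_width: 0.0211
[ 0.48636804 -0.00430003  0.20021509] [-0.05261857 -0.02146515  0.02893825]
[[ 0.94953288 -0.31362155  0.00537013]
 [-0.31363154 -0.94954411  0.00111202]
 [ 0.00475042 -0.00274014 -0.99998496]]
```

View pics/w4.png

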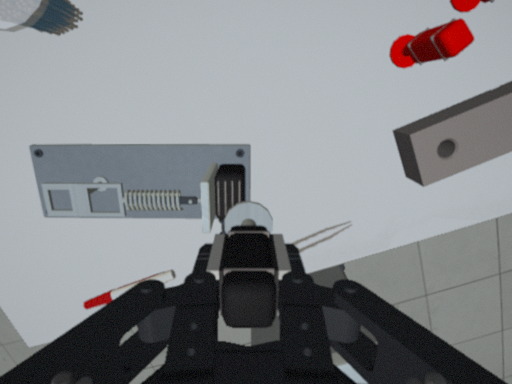

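View pics/s4.png

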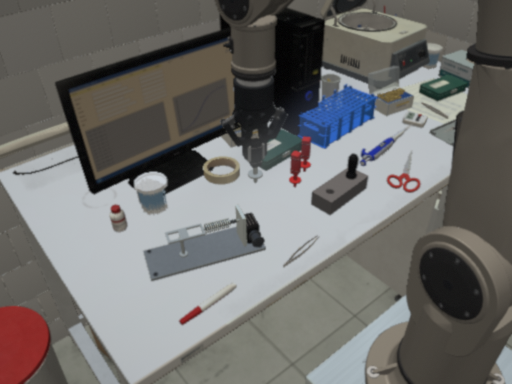

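```bash
python3 -c "
import cv2,numpy as np
t=cv2.imread('pics/w4.png');a=cv2.resize(t[140:225,30:190],None,fx=4.9,fy=4.9,interpolation=cv2.INTER_CUBIC);cv2.imwrite('pics/w4z.png',a)
cv2.imwrite('pics/w4y.png',cv2.resize(t[120:190,390:512],None,fx=6,fy=6,interpolation=cv2.INTER_CUBIC))"
```

```text
(no output)
```

View pics/w4z.png

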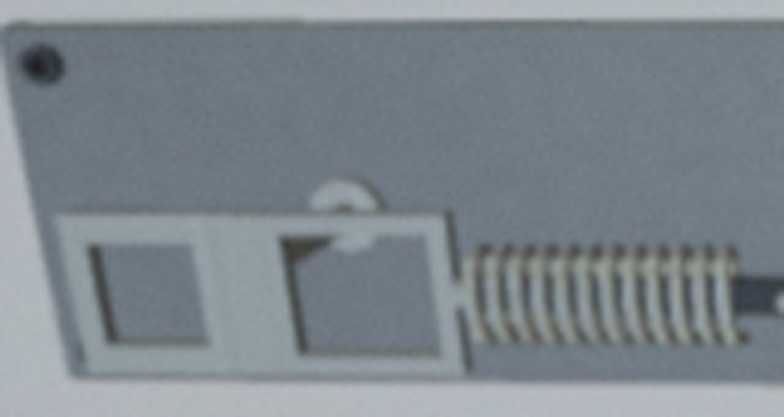

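View pics/w4y.png

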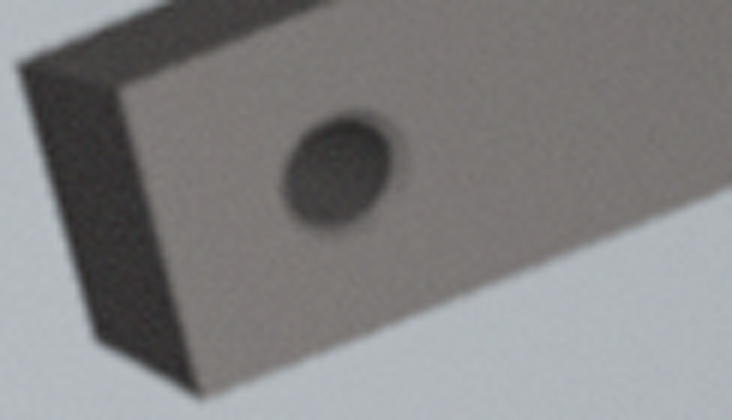

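Run:
```python
from h import *
np.set_printoptions(precision=4,suppress=True)
o=r.get_obs()
w=lambda u,v:ray('wrist',uz(30,140,4.9,u,v),o); w2=lambda u,v:ray('wrist',uz(390,120,6,u,v),o)
t=lambda u,v:ray('top',uz(115,165,5.9,u,v)); s=lambda u,v:ray('scene',uz(140,195,5.9,u,v))
# order outfar,  infar, innear, outnear
W=[(90,243),(192,243),(208,345),(107,345)];T=[(193,147),(250,160),(233,218),(178,203)];S=[(163,235),(228,215),(235,253),(175,270)]
pt=[]
for a,b,c in zip(W,T,S):
    print(tri(w(*a),t(*b),s(*c)), plane(w(*a),.068),plane(t(*b),.068),plane(s(*c),.068))
    pt.append([plane(w(*a),.068),plane(t(*b),.068),plane(s(*c),.068)])
print(np.mean(pt,0))
for p in [(60,213),(450,212),(468,375),(75,375)]: print('pl',plane(w(*p),.068))
print('hole',plane(w2(340,170),.04),'base',plane(w(5,25),.008),plane(w(72,378),.068))
```

```text
(array([0.5387, 0.1867, 0.0638]), np.float64(0.0021258559245713737)) [0.5395 0.1811 0.068 ] [0.5361 0.187  0.068 ] [0.5368 0.1882 0.068 ]
(array([0.5322, 0.1645, 0.0657]), np.float64(0.001837840060608688)) [0.5328 0.1611 0.068 ] [0.5312 0.1658 0.068 ] [0.5309 0.1649 0.068 ]
(array([0.512 , 0.1718, 0.0658]), np.float64(0.0022271552131599734)) [0.5124 0.1687 0.068 ] [0.5099 0.1712 0.068 ] [0.5125 0.1734 0.068 ]
(array([0.5182, 0.1926, 0.0654]), np.float64(0.0023484348534795084)) [0.5192 0.1889 0.068 ] [0.5155 0.1917 0.068 ] [0.5186 0.1942 0.068 ]
[[0.526  0.1749 0.068 ]
 [0.5232 0.1789 0.068 ]
 [0.5247 0.1802 0.068 ]]
pl [0.547  0.1838 0.068 ]
pl [0.5219 0.1087 0.068 ]
pl [0.4895 0.1205 0.068 ]
pl [0.5155 0.1989 0.068 ]
hole [ 0.4458 -0.2089  0.04  ] base [0.5888 0.2201 0.008 ] [0.5151 0.1998 0.068 ]
```

```bash
python3 -m jog '[0,0,0,-0.1,-0.25,0,0, 0,0,0,-0.2,-0.5,0,0, 0,0,0,-0.3,-0.75,0.06,0, 0,0,0,-0.406,-0.927,0.126,0, 0,0,0,-0.406,-0.927,0.126,0, 0,0,0,-0.406,-0.927,0.126,0]'; python3 -c "
from h import *
o=save('wrist','w5.png');print(o['tcp_pos'],o['moment']);print(R.from_rotvec(o['orientation']).as_matrix())
t=cv2.imread('pics/w5.png');cv2.imwrite('pics/w5z.png',cv2.resize(t[100:250,150:350],None,fx=4,fy=4,interpolation=cv2.INTER_CUBIC))"
```

```text
clock: 4.5
tcp_pos: [0.4679, 0.1929, 0.174]
orientation: [3.1, -0.505, 0.005]
contact_force: [0.7, -0.5, -0.7]
grip_width: 0.0211
[0.46787267 0.1929443  0.17399605] [-0.03538327 -0.02382863  0.06233996]
[[ 9.48363019e-01 -3.17169606e-01  3.32041513e-03]
 [-3.17167351e-01 -9.48368828e-01 -1.19900217e-03]
 [ 3.52926525e-03  8.39620454e-05 -9.99993769e-01]]
```

View pics/w5.png

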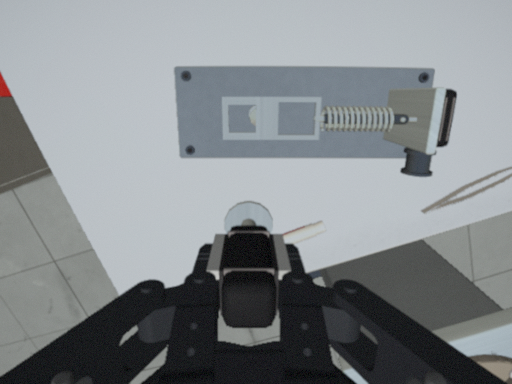

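View pics/w5z.png

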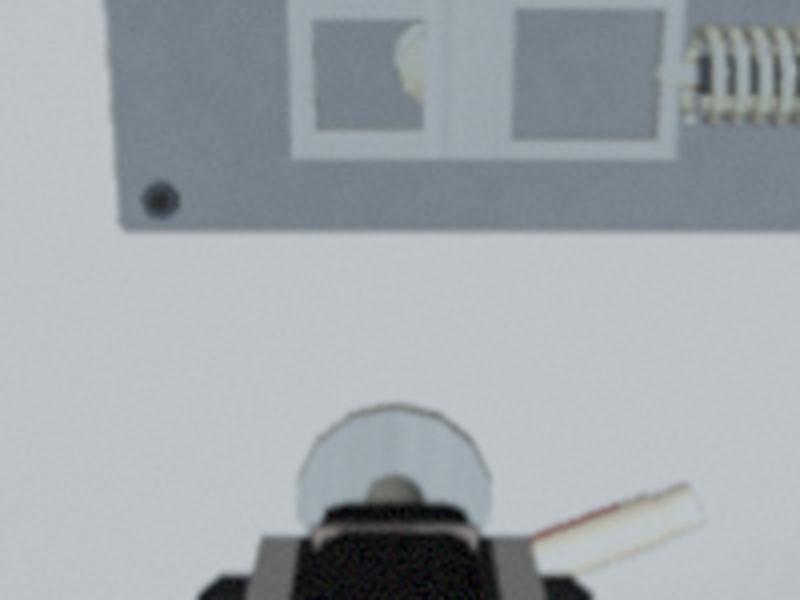

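Run:
```python
from h import *
np.set_printoptions(precision=4,suppress=True)
o=r.get_obs();A=R.from_rotvec(o['orientation']).as_matrix()
w=lambda u,v:ray('wrist',uz(150,100,4,u,v),o)
tt=lambda P:A.T@(P-o['tcp_pos'])
q=[plane(w(*p),.068) for p in [(313,20),(424,20),(424,131),(314,131)]]
c=np.mean(q,0);print('eye',c,tt(c))
d=q[0]-q[1];print(np.linalg.norm(d),np.degrees(np.arctan2(d[1],d[0])));d=q[3]-q[2];print(np.linalg.norm(d),np.degrees(np.arctan2(d[1],d[0])))
for p in [(293,160),(676,160)]: print(plane(w(*p),.068))
d=plane(w(293,160),.068)-plane(w(676,160),.068);print(np.degrees(np.arctan2(d[1],d[0])))
for z in (.139,.135):
  for p in [(299,500),(491,500),(395,404),(395,500)]: print(z,tt(plane(w(*p),z)))
# triangulate eye with top and scene
t=lambda u,v:ray('top',uz(115,165,5.9,u,v)); s=lambda u,v:ray('scene',uz(140,195,5.9,u,v))
print(tri(w(369,75.5),t(213.5,182),s(200,243)), tri(w(369,75.5),s(200,243)))
```

```text
eye [0.5256 0.1784 0.068 ] [ 0.0578 -0.0061  0.1065]
0.022166350574185357 71.26147221561929
0.02253651729751043 71.26937847914682
[0.5146 0.1987 0.068 ]
[0.4893 0.1237 0.068 ]
71.35478330284003
0.139 [-0.0032 -0.0163  0.0352]
0.139 [-0.0033  0.0147  0.0352]
0.139 [ 0.0132 -0.0008  0.0353]
0.139 [-0.0032 -0.0008  0.0352]
0.135 [-0.0051 -0.0167  0.0392]
0.135 [-0.0051  0.015   0.0392]
0.135 [ 0.0117 -0.0008  0.0393]
0.135 [-0.0051 -0.0008  0.0392]
(array([0.5249, 0.1792, 0.0669]), np.float64(0.0014801761780019421)) (array([0.5259, 0.179 , 0.0666]), np.float64(0.0006650245043294337))
```

```bash
python3 -m jog '[0,0,0,0.2,-0.026,0,0, 0,0,0,0.304,-0.026,0,0, 0,0,0,0.304,-0.026,0.1,0, 0,0,0,0.304,-0.026,0.1,0, 0,0,0,0.304,-0.026,0.1,0]'; python3 -c "
from h import *
o=save('wrist','w6.png');print(o['tcp_pos'],o['moment']);A=R.from_rotvec(o['orientation']).as_matrix();print(A);print(A@[-.003,-.0008,0]+o['tcp_pos'])
save('scene','s6.png')
t=cv2.imread('pics/s6.png');cv2.imwrite('pics/s6z.png',cv2.resize(t[140:290,130:290],None,fx=4,fy=4,interpolation=cv2.INTER_CUBIC))"
```

```text
clock: 5.05
tcp_pos: [0.5278, 0.1746, 0.1546]
orientation: [3.097, -0.513, 0.005]
contact_force: [0.3, 0.7, -1.6]
grip_width: 0.0212
[0.52783977 0.17460916 0.15459336] [-0.03557376 -0.02660761  0.03958853]
[[ 0.94664488 -0.32226506  0.00295143]
 [-0.32225665 -0.94664761 -0.00299373]
 [ 0.00375874  0.00188288 -0.99999116]]
[0.52525765 0.17633325 0.15458057]
```

View pics/w6.png

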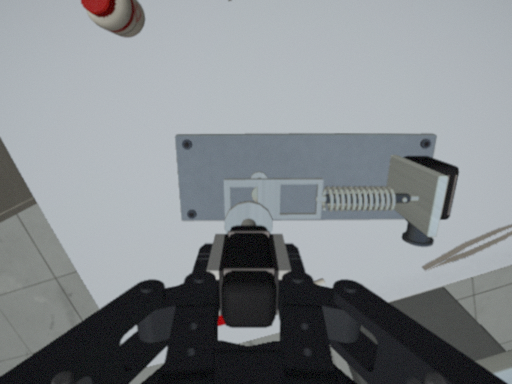

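View pics/s6z.png

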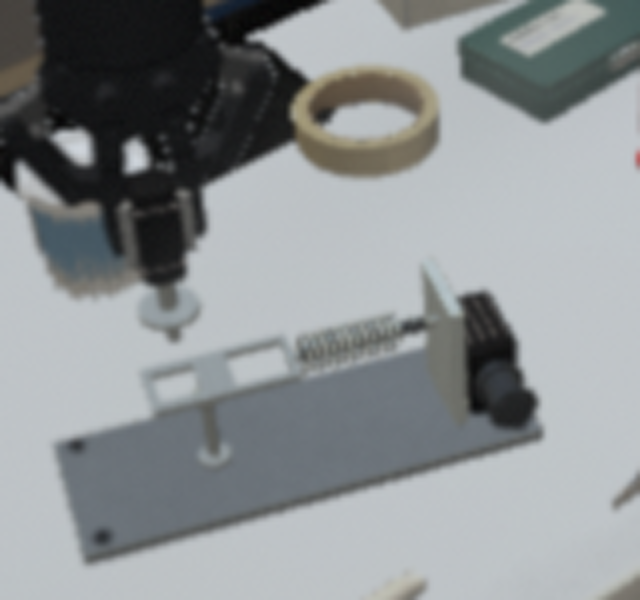

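Run:
```python
from h import *
np.set_printoptions(precision=4,suppress=True)
s=lambda u,v:ray('scene',uz(130,140,4,u,v))
print(plane(s(175,340),.0956), plane(s(169,310),.1155), plane(s(172,383),.068))
o=r.get_obs();print(o['tcp_pos'])
```

```text
[0.526  0.1758 0.0956] [0.5268 0.176  0.1155] [0.527 0.181 0.068]
[0.5281 0.1761 0.1553]
```

```bash
python3 -m jog '[0,0,0,0,-0.015,0.03,0, 0,0,0,0,-0.015,0.1,0, 0,0,0,0,-0.015,0.17,0, 0,0,0,0,-0.015,0.22,0, 0,0,0,0,-0.015,0.235,0, 0,0,0,0,-0.015,0.235,0]'; python3 -c "
from h import *
save('scene','s7.png')
o=save('wrist','w7.png');print(o['tcp_pos'],o['contact_force'],o['moment']);A=R.from_rotvec(o['orientation']).as_matrix();print(A);print(A@[-.003,-.0008,0]+o['tcp_pos'])
t=cv2.imread('pics/s7.png');cv2.imwrite('pics/s7z.png',cv2.resize(t[140:290,130:290],None,fx=4,fy=4,interpolation=cv2.INTER_CUBIC))"
```

```text
clock: 5.75
tcp_pos: [0.5287, 0.1787, 0.1074]
orientation: [3.098, -0.51, 0.005]
contact_force: [-0.7, 0.0, -0.9]
grip_width: 0.021
[0.52916947 0.17890862 0.10805366] [-0.79275946  0.1733182  -0.25210795] [-0.03602352 -0.0178622  -0.0493346 ]
[[ 9.47265713e-01 -3.20421868e-01  4.18265352e-03]
 [-3.20416200e-01 -9.47274796e-01 -1.97966098e-03]
 [ 4.59644893e-03  5.35075028e-04 -9.99989293e-01]]
[0.52658401 0.18062769 0.10803945]
```

View pics/s7z.png

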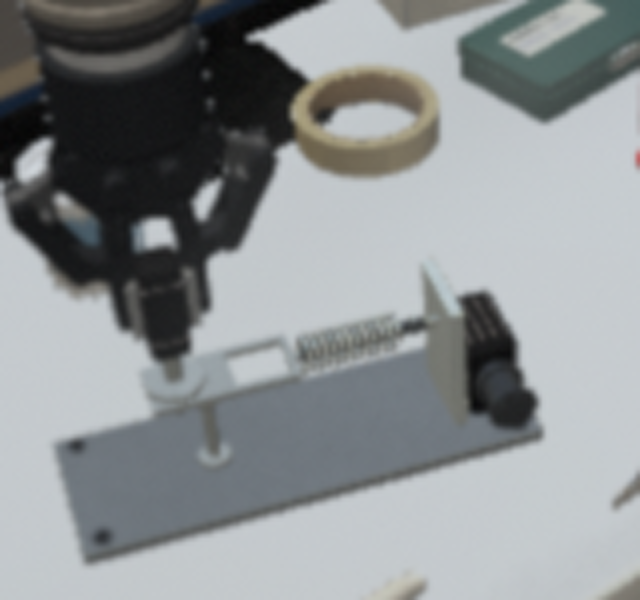

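View pics/w7.png

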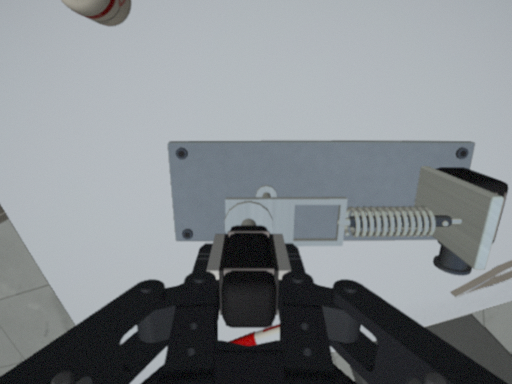

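```bash
python3 -m jog '[0,0,0,0,-0.05,0,0, 0,0,0,0,-0.1,0,0, 0,0,0,0,-0.15,0,0, 0,0,0,0,-0.17,0,0, 0,0,0,0,-0.17,0,0, 0,0,0,0,-0.17,0,0, 0,0,0,0,-0.17,0,0]'; python3 -c "
from h import *
save('scene','s8.png')
o=save('wrist','w8.png');print(o['tcp_pos'],o['contact_force'],o['moment']);A=R.from_rotvec(o['orientation']).as_matrix();print(A);print(A@[-.003,-.0008,0]+o['tcp_pos'])
t=cv2.imread('pics/s8.png');cv2.imwrite('pics/s8z.png',cv2.resize(t[140:290,130:290],None,fx=4,fy=4,interpolation=cv2.INTER_CUBIC))
t=cv2.imread('pics/w8.png');cv2.imwrite('pics/w8z.png',cv2.resize(t[120:260,200:400],None,fx=4,fy=4,interpolation=cv2.INTER_CUBIC))"
```

```text
clock: 6.55
tcp_pos: [0.5402, 0.2098, 0.108]
orientation: [3.096, -0.511, 0.007]
contact_force: [-0.6, -6.6, -1.2]
grip_width: 0.0214
[0.54016744 0.20981274 0.10807154] [-0.66973572 -6.72495311 -1.62935158] [-1.65483892  0.22815311 -0.03507563]
[[ 0.94702892 -0.32112775  0.00363114]
 [-0.32111146 -0.94703103 -0.00443482]
 [ 0.00486295  0.00303391 -0.99998357]]
[0.53758325 0.2115337  0.10805453]
```

View pics/s8z.png

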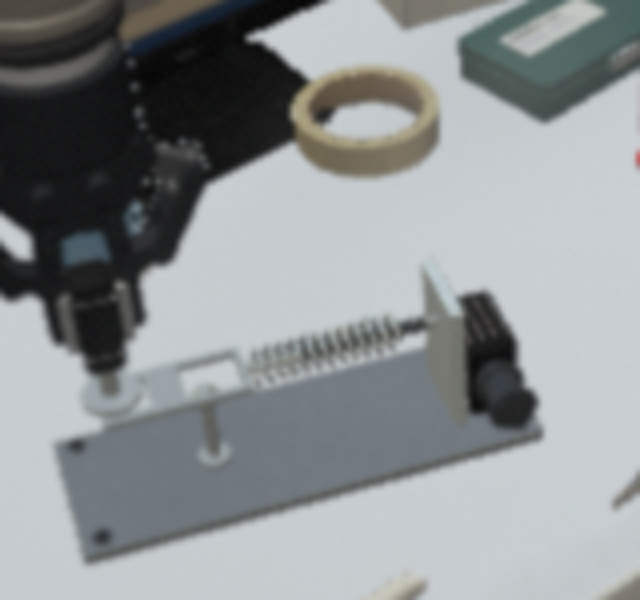

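View pics/w8z.png

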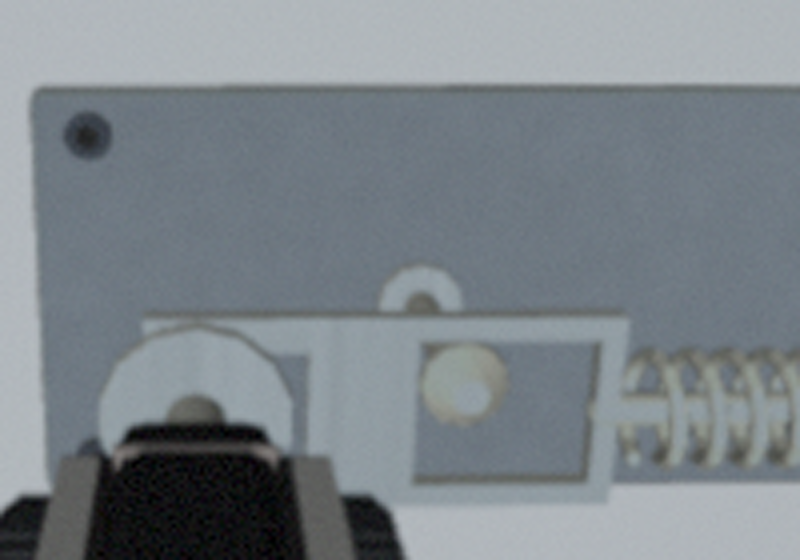

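Run:
```python
from h import *
np.set_printoptions(precision=4,suppress=True)
f=np.load('pics/w8.png.npy');o=dict(tcp_pos=f[:3],orientation=f[3:])
A=R.from_rotvec(f[3:]).as_matrix()
w=lambda u,v,z:(A.T@(plane(ray('wrist',uz(200,120,4,u,v),o),z)-f[:3]))*1000
print('head top',w(475,398,.061),'head rim L/R',w(421,385,.053),w(508,385,.053))
for p in [(421,345),(603,345),(416,482),(585,482)]: print('eye',w(*p,.068))
s=lambda u,v,z:(A.T@(plane(ray('scene',uz(130,140,4,u,v)),z)-f[:3]))*1000
print('head',s(208,388,.061)); 
for p in [(180,368),(232,357),(247,380),(185,397)]: print('eye',s(*p,.068))
```

```text
head top [-4.7132 47.2097 47.1926] head rim L/R [-5.6424 39.3879 55.1645] [-5.7072 54.961  55.2114]
eye [ 7.7121 35.9518 40.2188]
eye [ 7.6073 65.8262 40.3089]
eye [-17.0296  36.536   40.1002]
eye [-17.2266  65.3649  40.1867]
head [-6.3119 49.0834 47.1905]
eye [ 6.4281 37.8939 40.2184]
eye [ 4.8761 65.5449 40.2948]
eye [-15.2913  68.5318  40.2058]
eye [-16.1945  35.3938  40.1008]
```

```bash
python3 -c "
import cv2
t=cv2.imread('pics/s8.png');cv2.imwrite('pics/s8y.png',cv2.resize(t[215:265,145:205],None,fx=12,fy=12,interpolation=cv2.INTER_CUBIC))"
```

```text
(no output)
```

View pics/s8y.png

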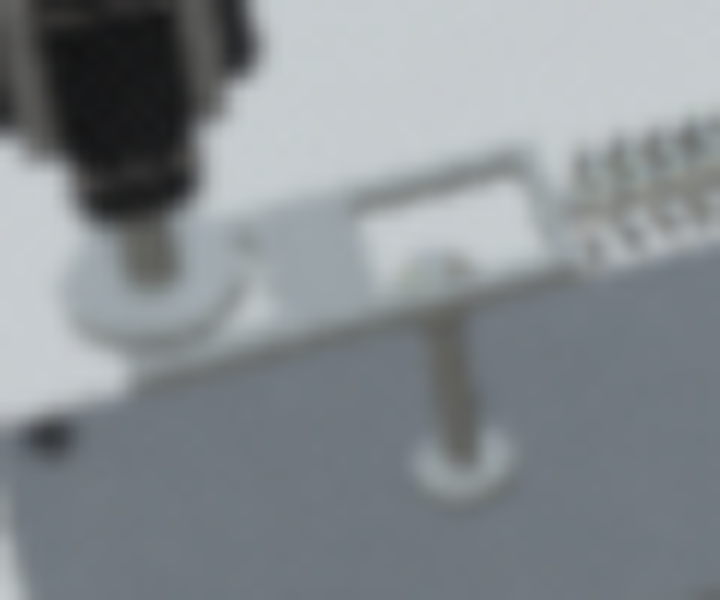

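```bash
python3 -m jog '[0,0,0,0,-0.028,0,0, 0,0,0,0,-0.028,0,0, 0,0,0,0,-0.028,0.03,0, 0,0,0,0,-0.028,0.06,0, 0,0,0,0,-0.028,0.09,0, 0,0,0,0,-0.028,0.12,0, 0,0,0,0,-0.028,0.14,0, 0,0,0,0,-0.028,0.14,0, 0,0,0,0,-0.028,0.14,0]'; python3 -c "
from h import *
save('scene','s9.png')
o=save('wrist','w9.png');print(o['tcp_pos'],o['contact_force'],o['moment']);A=R.from_rotvec(o['orientation']).as_matrix();print(A)
t=cv2.imread('pics/s9.png');a=cv2.resize(t[215:265,145:205],None,fx=8,fy=8,interpolation=cv2.INTER_CUBIC)
t=cv2.imread('pics/w9.png');cv2.imwrite('pics/w9z.png',cv2.resize(t[120:260,200:400],None,fx=4,fy=4,interpolation=cv2.INTER_CUBIC));cv2.imwrite('pics/s9y.png',a)"
```

```text
clock: 7.55
tcp_pos: [0.5417, 0.2136, 0.0797]
orientation: [3.093, -0.511, 0.005]
contact_force: [-1.4, -5.8, 1.8]
grip_width: 0.0211
[0.54168454 0.21369994 0.0798139 ] [-1.09394103 -6.10999055  1.68135042] [-1.6814542   0.50607899  0.03637752]
[[ 0.94688044 -0.32157975  0.00197224]
 [-0.32155848 -0.94686213 -0.00722861]
 [ 0.00419202  0.00621044 -0.99997193]]
```

View pics/s9y.png

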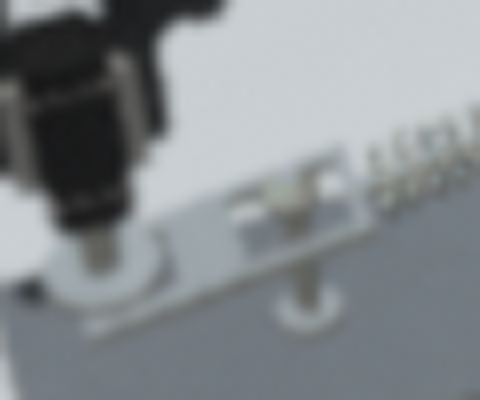

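View pics/w9z.png

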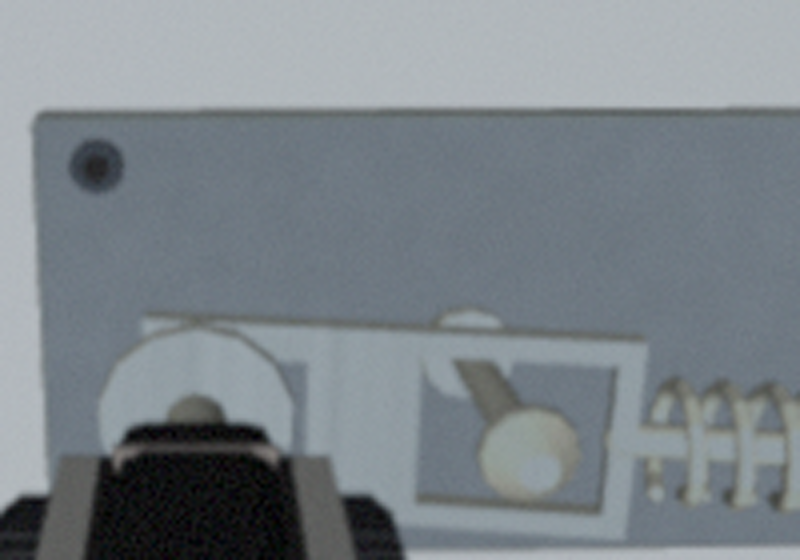

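```bash
python3 -m jog '[0,0,0,0,0.02,0,0, 0,0,0,0,0.04,0,0, 0,0,0,0,0.06,0,0, 0,0,0,0,0.08,0,0, 0,0,0,0,0.08,0,0, 0,0,0,0,0.08,0,0]'; python3 -c "
from h import *
save('scene','s10.png')
o=save('wrist','w10.png');print(o['tcp_pos'],o['contact_force'],o['moment']);A=R.from_rotvec(o['orientation']).as_matrix();print(A)
t=cv2.imread('pics/s10.png');a=cv2.resize(t[215:265,145:205],None,fx=8,fy=8,interpolation=cv2.INTER_CUBIC)
t=cv2.imread('pics/w10.png');cv2.imwrite('pics/w10z.png',cv2.resize(t[120:260,200:400],None,fx=4,fy=4,interpolation=cv2.INTER_CUBIC));cv2.imwrite('pics/s10y.png',a)"
```

```text
clock: 8.25
tcp_pos: [0.5371, 0.2, 0.0805]
orientation: [3.095, -0.51, 0.007]
contact_force: [-1.3, 0.4, 2.0]
grip_width: 0.021
[0.53714571 0.19993733 0.08051064] [0.75358596 0.98009757 2.24062043] [ 0.32856367 -0.02524818 -0.0238702 ]
[[ 0.94711841 -0.3208646   0.00355365]
 [-0.32084321 -0.94711629 -0.00550973]
 [ 0.0051336   0.0040782  -0.99997851]]
```

View pics/s10y.png

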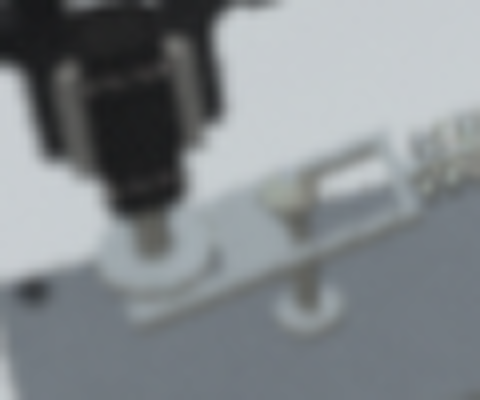

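View pics/w10z.png

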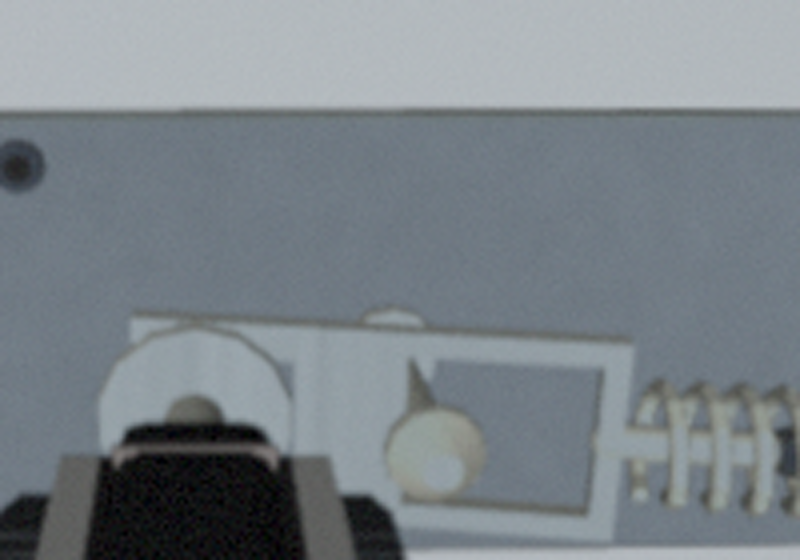

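```bash
python3 -m jog '[0,0,0,0,0.012,0,0, 0,0,0,0,0.012,-0.05,0, 0,0,0,0,0.012,-0.1,0, 0,0,0,0,0.012,-0.15,0, 0,0,0,0,0.012,-0.2,0, 0,0,0,0,0.012,-0.35,0, 0,0,0,0,0.012,-0.5,0, 0,0,0,0,0.012,-0.5,0]'; python3 -c "
from h import *
save('scene','s11.png')
o=save('wrist','w11.png');print(o['tcp_pos'],o['contact_force'],o['moment']);A=R.from_rotvec(o['orientation']).as_matrix();print(A)
t=cv2.imread('pics/s11.png');a=cv2.resize(t[160:270,130:270],None,fx=5,fy=5,interpolation=cv2.INTER_CUBIC)
t=cv2.imread('pics/w11.png');cv2.imwrite('pics/w11z.png',cv2.resize(t[120:260,200:400],None,fx=4,fy=4,interpolation=cv2.INTER_CUBIC));cv2.imwrite('pics/s11y.png',a)"
```

```text
clock: 9.15
tcp_pos: [0.5385, 0.1994, 0.1854]
orientation: [3.099, -0.511, 0.017]
contact_force: [1.2, 0.6, -1.3]
grip_width: 0.021
[0.53735235 0.19871164 0.18318743] [-0.19245682  0.84651493 -1.26687439] [-0.0170008  -0.05409737  0.01516419]
[[ 0.94699847 -0.32113861  0.00799363]
 [-0.32111624 -0.94703145 -0.00397464]
 [ 0.00884663  0.0011971  -0.99996015]]
```

View pics/s11y.png

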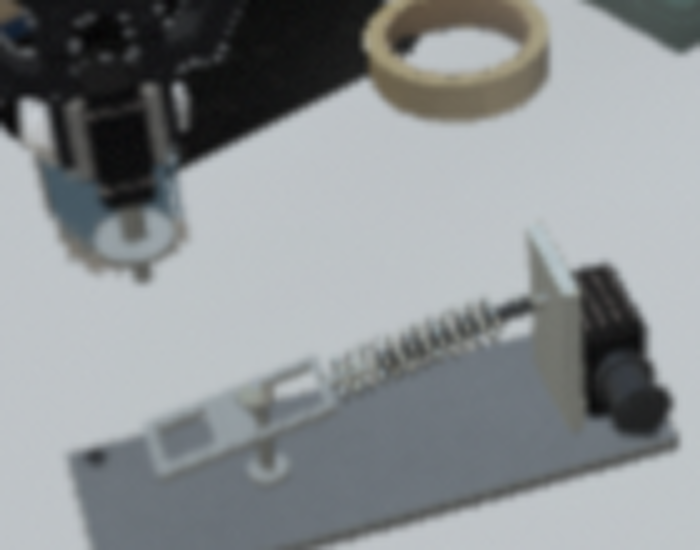

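View pics/w11z.png

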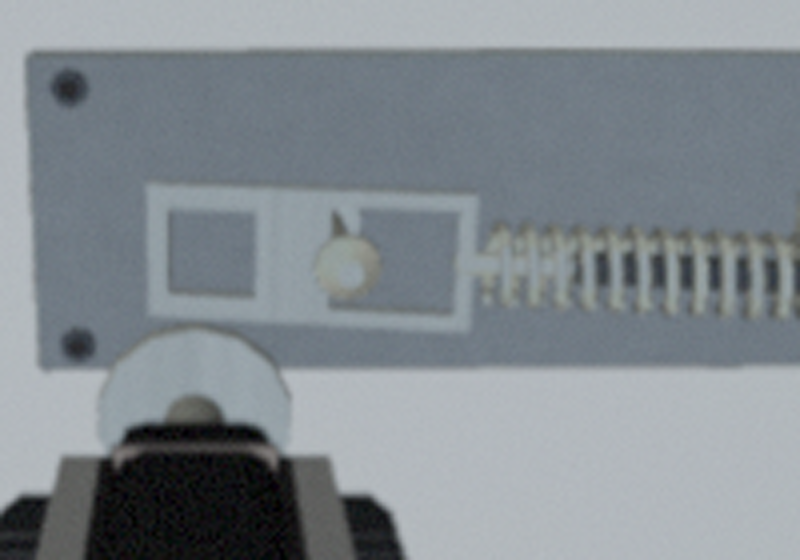

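```bash
python3 -m jog '[0,0,0,0.03,0.24,-0.1,0, 0,0,0,0.06,0.48,-0.1,0, 0,0,0,0.09,0.72,-0.1,0, 0,0,0,0.12,0.96,-0.1,0, 0,0,0,0.12,0.96,-0.1,0, 0,0,0,0.12,0.96,-0.1,0]'; python3 -c "
from h import *
o=r.get_obs();A=R.from_rotvec(o['orientation']).as_matrix();print(o['tcp_pos'],A)
print(A.T@(np.array([.4498,-.2071,.16])-o['tcp_pos'])/.2)"
```

```text
clock: 9.85
tcp_pos: [0.4963, 0.0073, 0.2014]
orientation: [3.094, -0.515, 0.006]
contact_force: [0.4, 0.1, -1.6]
grip_width: 0.0212
[0.49634619 0.00725834 0.20142225] [[ 0.94598188 -0.32420322  0.00324875]
 [-0.32418289 -0.94597816 -0.00554729]
 [ 0.0048717   0.00419444 -0.99997934]]
[0.12628829 1.08847492 0.21229645]
```

```bash
python3 -m jog '[0,0,-0.04,0.03,0.25,0,0, 0,0,-0.08,0.06,0.5,0,0, 0,0,-0.12,0.09,0.74,0,0, 0,0,-0.16,0.12,0.98,0,0, 0,0,-0.16,0.12,0.98,0,0, 0,0,-0.16,0.12,0.98,0,0, 0,0,-0.16,0.12,0.98,0,0]'; python3 -c "
from h import *
o=save('wrist','w12.png')
o=r.get_obs();A=R.from_rotvec(o['orientation']).as_matrix();print(o['tcp_pos'],A)
print(A.T@(np.array([.4498,-.2071,.16])-o['tcp_pos'])/.2)"
```

```text
clock: 10.55
tcp_pos: [0.4562, -0.1839, 0.202]
orientation: [3.125, 0.273, 0.004]
contact_force: [0.6, -0.4, -0.9]
grip_width: 0.021
[ 0.45627763 -0.18351185  0.20205201] [[ 0.98465674  0.1744765   0.00300975]
 [ 0.17448865 -0.98464933 -0.00440651]
 [ 0.00219472  0.00486407 -0.99998576]]
[-0.05293201  0.10945658  0.21067927]
```

View pics/w12.png

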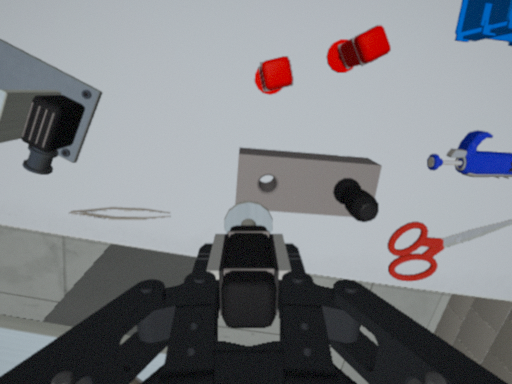

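Run:
```python
from h import *
im=cv2.imread('pics/w12.png');cv2.imwrite('pics/w12z.png',cv2.resize(im[140:225,225:345],None,fx=6,fy=6,interpolation=cv2.INTER_CUBIC))
f=np.load('pics/w12.png.npy');o=dict(tcp_pos=f[:3],orientation=f[3:]);A=R.from_rotvec(f[3:]).as_matrix()
g=cv2.cvtColor(im,cv2.COLOR_BGR2GRAY)[170:197,253:282].astype(float);print(g[::3,::3].astype(int))
p=plane(ray('wrist',(267,183),o),.04);print(p,A.T@(p-f[:3]))
```

```text
[[131 131 128 127 127 128 126 127 128 128]
 [126 129 129 128 122 117 121 127 129 127]
 [129 130 123 129 179 183 171 102 129 127]
 [127 128 115 190 188 188 165  62 113 128]
 [125 124  62 112 148 113  67  55 100 129]
 [128 125  63  61  67  69  67  61 109 127]
 [128 128  96  62  68  70  72  83 116 124]
 [128 129 123  98  83  77  93 116 127 128]
 [127 128 128 124 122 120 124 129 127 127]]
[ 0.44733255 -0.20482232  0.04      ] [-0.0126635   0.01830067  0.16201916]
```

View pics/w12z.png

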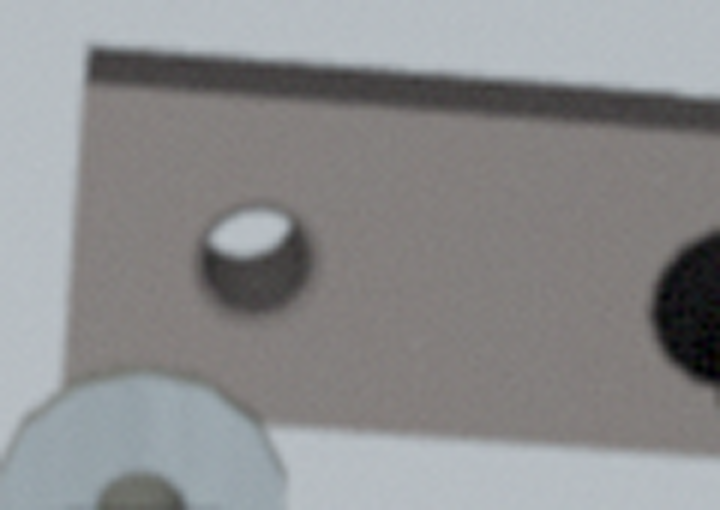

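```bash
python3 -m jog '[0,0,0,-0.053,0.107,0,0, 0,0,0,-0.053,0.107,0.2,0, 0,0,0,-0.053,0.107,0.25,0, 0,0,0,-0.053,0.107,0.35,0, 0,0,0,-0.053,0.107,0.35,0, 0,0,0,-0.053,0.107,0.35,0]'; python3 -c "
from h import *
o=save('wrist','w13.png');save('scene','s13.png')
im=cv2.imread('pics/s13.png');cv2.imwrite('pics/s13z.png',cv2.resize(im[120:220,290:390],None,fx=5.5,fy=5.5,interpolation=cv2.INTER_CUBIC))
o=r.get_obs();A=R.from_rotvec(o['orientation']).as_matrix();print(o['tcp_pos'],A)
print(A.T@(np.array([.4498,-.2068,.079])-o['tcp_pos'])/.2)"
```

```text
clock: 11.2
tcp_pos: [0.4503, -0.2054, 0.1325]
orientation: [3.125, 0.278, 0.003]
contact_force: [0.5, 0.9, -1.0]
grip_width: 0.0212
[ 0.45079912 -0.20622738  0.13327995] [[ 0.98445268  0.17559146  0.00453506]
 [ 0.17561239 -0.98444806 -0.00472279]
 [ 0.00363525  0.00544578 -0.99997856]]
[-0.00640733  0.00046342  0.27138481]
```

View pics/s13z.png

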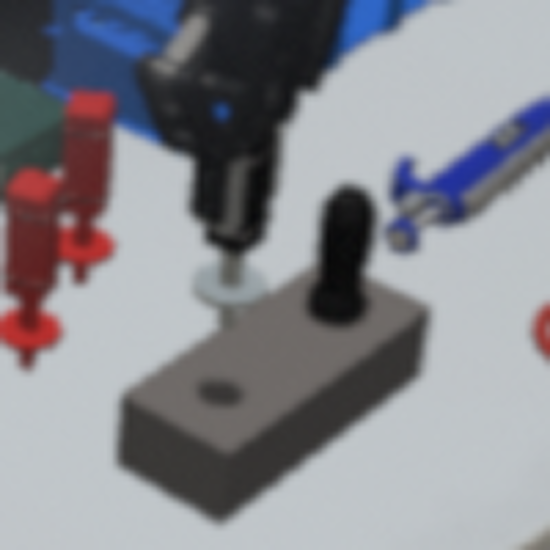

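View pics/w13.png

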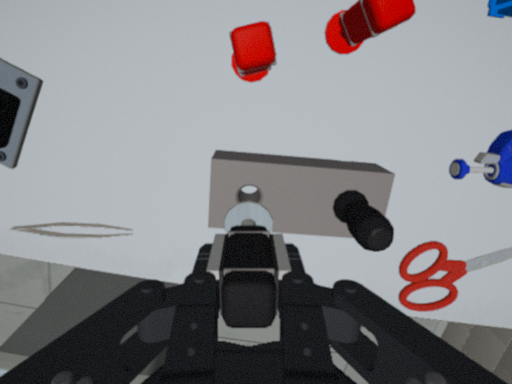

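Run:
```python
from h import *
s=lambda u,v,z:plane(ray('scene',uz(290,120,5.5,u,v)),z)
print('hole',s(220,392,.04),'tip',s(229,326,.074),'collar',s(231,288,.096))
```

```text
hole [ 0.44612788 -0.20496921  0.04      ] tip [ 0.44716273 -0.20762575  0.074     ] collar [ 0.44591753 -0.2048911   0.096     ]
```

```bash
python3 -m jog '[0,0,0,-0.006,0,0.08,0, 0,0,0,-0.006,0,0.15,0, 0,0,0,-0.006,0,0.21,0, 0,0,0,-0.006,0,0.25,0, 0,0,0,-0.006,0,0.27,0, 0,0,0,-0.006,0,0.27,0, 0,0,0,-0.006,0,0.27,0]'; python3 -c "
from h import *
save('scene','s14.png')
im=cv2.imread('pics/s14.png');cv2.imwrite('pics/s14z.png',cv2.resize(im[120:220,290:390],None,fx=5.5,fy=5.5,interpolation=cv2.INTER_CUBIC))
o=r.get_obs();print(o['tcp_pos'],o['contact_force'])"
```

```text
clock: 12.0
tcp_pos: [0.4502, -0.2068, 0.0796]
orientation: [3.124, 0.276, 0.007]
contact_force: [0.3, 0.4, -1.0]
grip_width: 0.0209
[ 0.45016958 -0.20678522  0.07957929] [-0.2628183   0.10676124 -0.40854906]
```

View pics/s14z.png

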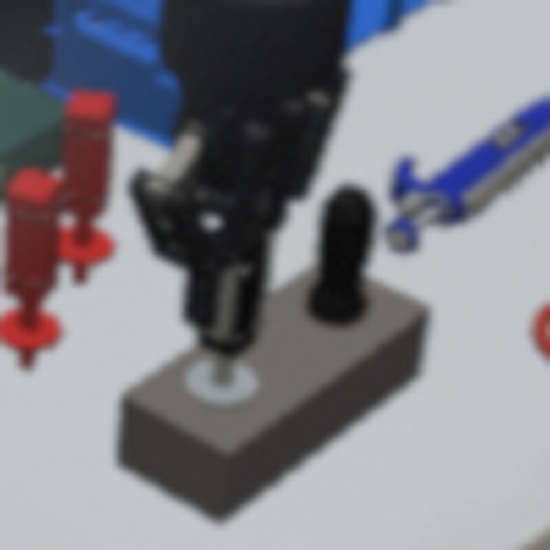

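Pin is in the hole and the collar is almost resting on the block. I'll lower about 1 mm more, release slowly and retreat.

```bash
python3 -m jog '[0,0,0,0,0,0.006,0, 0,0,0,0,0,0.006,0, 0,0,0,0,0,0.006,0.5, 0,0,0,0,0,0.006,0.5, 0,0,0,0,0,0.006,0.5, 0,0,0,0,0,0.006,0.5]'; python3 -m jog '[0,0,0,0,0,-0.05,0.5, 0,0,0,0,0,-0.2,0.5, 0,0,0,0,0,-0.4,0.5, 0,0,0,0,0,-0.6,0.5, 0,0,0,0,0,-0.8,0.5, 0,0,0,0,0,-0.8,0.5, 0,0,0,0,0,-0.8,0.5]'; python3 -c "
from h import *
save('scene','s15.png');save('wrist','w15.png');save('top','t15.png')
im=cv2.imread('pics/s15.png');im=im[120:280,130:390];cv2.imwrite('pics/s15z.png',cv2.resize(im,None,fx=3,fy=3,interpolation=cv2.INTER_CUBIC))"
```

```text
clock: 12.65
tcp_pos: [0.4502, -0.2068, 0.0784]
orientation: [3.124, 0.276, 0.007]
contact_force: [0.1, -0.9, -0.9]
grip_width: 0.043
clock: 13.35
tcp_pos: [0.4498, -0.2062, 0.2398]
orientation: [3.123, 0.276, 0.011]
contact_force: [0.4, 0.7, -0.4]
grip_width: 0.0425
```

View pics/s15z.png

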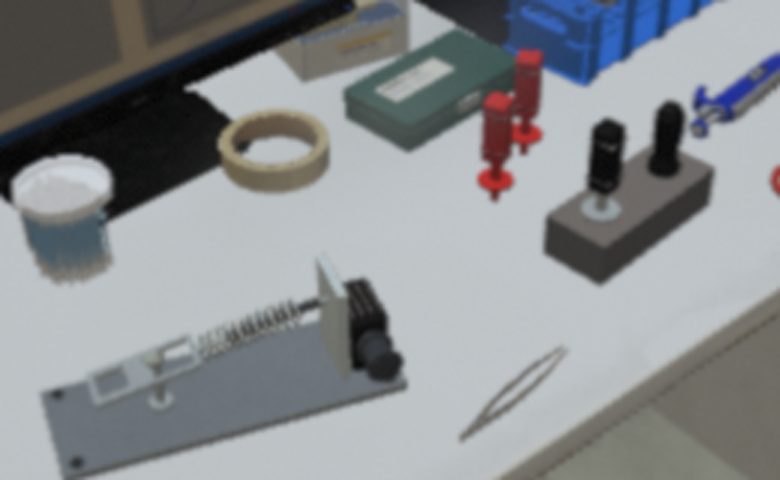

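View pics/w15.png

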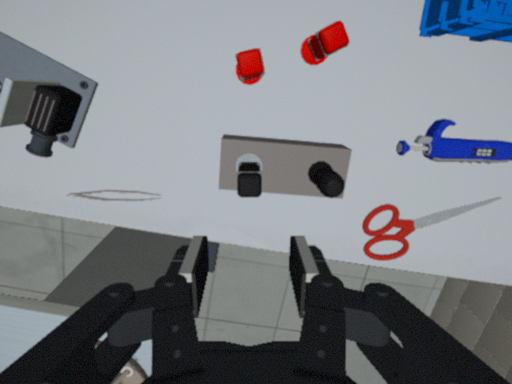

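The puller stands upright in its hole at (249,180), the driver is untouched at (326,178), and the spring is still hooked under the post head. The gripper is clear, so I'm handing in.

```bash
python3 -c "
from bench import r
print(r.hand_in())"
```

```text
the job is handed in; nothing more can be done
None
```

The spring is hooked on the anchor post and the puller is back upright in its own hole. I handed in with about 13.4 s on the clock, against the 48 s limit.

- **Hooking:** I put the puller's pin in the pull eye, stretched the spring to about 30 mm and pressed the plate down over the post's head. Then I eased it back until the plate's web rested on the post's neck. After I lifted the puller away, the scene and wrist pictures showed the plate caught under the head. The last scene picture, after the puller was back, still showed it there.
- **Puller and driver:** The last pictures show the puller upright in the stand with its collar on the block. The driver was not touched. The gripper was open and well clear, with its fingertips at a height of about 0.24 m.
- **Forces:** The highest reading was about 9 N, when I gripped the puller in the stand. The pull on the spring read about 6.6 N. Readings come only at the end of each move, so short peaks could have been missed.
- **Measurements that disagreed:** The views differed by 2–4 mm on the pull eye's position, and one distant wrist view was off by about 4 mm. At the first pull, the force suggested 28.5 mm of stretch but the pictures showed about 26–27 mm, so I pulled about 5 mm further and saw the head come through the eye.
- **Not checked:** I had no reading of the spring's stretch while hooked, so that is judged from the pictures only.

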